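# Seat the orange filter cone in the sloping socket of the fume extractor

## Task

Fit the orange filter cone to the bench fume extractor: take it from the wooden rack, set it point first and in line with the sloping socket until the black rubber sleeve inside catches it, and let go of it there. Then, without gripping it, push it along the socket's slope until its collar sits fully home, flat on the floor of the recess, and hold it down there for about a second with a firm but careful 15 to 20 newtons before you leave it. Leave the blue cone, the jar, the screwdriver and the model shed where they are.

Things in the scene. Friction and masses are not known exactly. Their poses are not given: they have to be found in the camera images.
- orange_cone: Orange filter cone, 105 to 195 g, upright in one pocket of the rack. Top: round collar 64 mm wide, 22 mm high, flat closed top with a white disc; grip it there. Below: tapered body 75 mm long, 54 mm wide at the collar, 24 mm at the tip. Origin: on the axis at the collar's underside (shoulder): top at z = +22 mm, tip at z = -75 mm. z points from tip to collar.
- socket: Socket in the grey fume extractor's 200 x 200 mm face, which tilts 30 degrees to look up and to its front, to the right and somewhat towards the robot; fixed. Round recess 84 mm wide, 16 mm deep; in its flat floor a 57 mm opening. Origin: centre of the recess floor, 165 mm above the bench. z: socket axis, out of the mouth; y: horizontal; face at z = +16 mm. Cone home: its origin here, axes in line.
- face_centre (a point): Point on the socket axis level with the extractor's face, 16 mm out from the recess floor; axes as socket. A cone that is home stands 6 mm proud of the face; fingers do not fit round its collar in the recess. Its filter is fragile: pushing with over 35 N would damage it. Recess floor and collar are rigid.
- opening (a point): Point on the socket axis 9 mm below the recess floor; axes as socket. Inside is a black tapered rubber sleeve fitting the cone. It catches the cone with its shoulder about 14 to 20 mm above the recess floor (differs each time, not reported), then slides down with it along the axis against a drag of about 8 N and stays where left.
- extractor: Stand of the fume extractor, fixed: dark base plate 200 x 250 mm with two upright cheeks carrying the tilted head; its highest edge is 230 mm above the bench. Origin: at bench level straight below the socket's origin; z up, -x its front.
- rack: Fixed wooden rack, 110 mm (its x) by 270 mm (its y), top face 90 mm above the bench, with two round pockets 58 mm wide at y = +65 and y = -65 mm; the cones' collars rest on its top face. Origin: centre of the rack at bench height.
- blue_cone: Blue filter cone of the same shape and size in the other pocket; leave it. Origin as for the orange one.
- jar: Closed jar, 60 mm in diameter, 85 mm high, standing; leave it. Origin: centre of its underside.
- screwdriver: Screwdriver, 190 mm long, lying on the bench; leave it. Its x axis runs along it.
- shed: Brick model railway shed, 100 x 64 mm, 83 mm high; leave it. Origin: centre of its underside.
Things that resemble listed ones, but are neither listed nor needed, are in the scene too. What is shaped like the orange_cone but yellow is not meant.

How it is judged:
On the way, in this order (a step that is already met when the one before it is completed fails the run):
1. The orange cone stands in the sleeve, 7 to 28 mm short of home, within 8 mm and 0.14 rad of the socket's axis, and the robot has let go of it (z of orange_cone in the frame of socket between 0.007 and 0.028 m and x of orange_cone in the frame of socket between -0.008 and 0.008 m and y of orange_cone in the frame of socket between -0.008 and 0.008 m and angle between the z axis of orange_cone and the z axis of socket, either way round below 0.14 rad and contact force between orange_cone and the arm below 0.05 N and contact force between orange_cone and the fingers below 0.05 N), for 0.2 s.
2. The orange cone is held down at home with more than 10 N: shoulder within 2.5 mm of the recess floor, within 6 mm and 0.07 rad of the axis (z of orange_cone in the frame of socket between -0.003 and 0.0025 m and x of orange_cone in the frame of socket between -0.006 and 0.006 m and y of orange_cone in the frame of socket between -0.006 and 0.006 m and angle between the z axis of orange_cone and the z axis of socket, either way round below 0.07 rad and contact force between orange_cone and the fingers above 10 N), for 0.4 s.
At the end, for the whole second after the job is handed in: The orange cone rests in the socket, its shoulder at most 2.5 mm above (3 mm below) the recess floor, within 6 mm of the axis each way and 0.07 rad of it in tilt, at rest; the four bystanders lie within 20 mm of where they began (z of orange_cone in the frame of socket between -0.003 and 0.0025 m and x of orange_cone in the frame of socket between -0.006 and 0.006 m and y of orange_cone in the frame of socket between -0.006 and 0.006 m and angle between the z axis of orange_cone and the z axis of socket, either way round below 0.07 rad and linear speed of orange_cone below 0.01 m/s and distance of each of blue_cone, jar, screwdriver, shed from where it was at the start of the episode below 0.02 m); the robot touches nothing.
It fails at once if The orange cone, within 6 mm of home, is pushed with more than 35 N (z of orange_cone in the frame of socket below 0.006 m and distance between orange_cone and socket below 0.02 m and contact force between orange_cone and the fingers above 35 N).
It fails at once if The blue cone is moved by more than 20 mm (distance of blue_cone from where it was at the start of the episode above 0.02 m).
It fails at once if The jar is moved by more than 20 mm (distance of jar from where it was at the start of the episode above 0.02 m).
It fails at once if The screwdriver is moved by more than 20 mm (distance of screwdriver from where it was at the start of the episode above 0.02 m).
It fails at once if The shed is moved by more than 20 mm (distance of shed from where it was at the start of the episode above 0.02 m).
It also fails if it takes over 72 s, if anything falls off the work surface, if the arm or the gripper's body presses on something with over 40 N, if the wrist force passes 120 N, or if a joint passes its speed limit or range.

## Robot

A 6-joint arm with a two-finger parallel gripper is mounted at the origin on the work surface. World frame = base frame: x ahead of the robot, y to its left, z up, the work surface at z = 0. Lengths are in m, angles in rad, forces in N, time in s.
With the tool pointing down it reaches from about 0.4 to 0.825 m from the base axis. Payload 7 kg.
Tool frame: the origin (TCP) lies between the finger pads; the fingertips stand 22 mm ahead of it and the grasp point (between the pads) lies 3 mm ahead of it (tcp_to_tips is the z of the fingertips in the tool frame, in m); z points along the fingers, y is the direction in which the jaws open and shut (so a half turn about z gives the same grasp; the last joint's range is limited). The gripper opens to 88 mm and grips with 3 to 60 N. Pads are 19 mm wide; open, the fingers measure 130 mm over their backs; the gripper's body (78 mm by 193 mm) begins 47 mm behind the grasp point.
Start: joints at [-1.042, 0.359, 0.012, 0, -1.224, -0.288], TCP at [0.161, -0.656, 0.249] pointing down, gripper open.
Joint ranges: [-3.07, 3.07], [-1.43, 2.12], [-1.02, 1.25], [-3.03, 1.67], [-3.05, -0], [-3.03, 3.03]. Speed limits (rad/s): [2.39, 2.39, 3.01, 3.14, 3.14, 3.14].

## Interface

Orientations are given as a unit quaternion [w, x, y, z].
In Python, from plant import * gives the robot as it stands. The module is installed in compiled form; this text tells all that it offers.
- The arm moves only by the shell command python3 -m pendant 'ROWS' [FORCE]. ROWS is a JSON object of lists of equal length, an entry for each row: "delta_rot": the turn, a rotation vector about the tool's x, y, z in degrees, a list of three; "delta_pos": the shift along the tool's x, y, z in mm, a list of three; "fingers": the finger opening in mm, from 0 to 87.6. In form: {"delta_rot": [[wx, wy, wz], ...], "delta_pos": [[dx, dy, dz], ...], "fingers": [fingers, ...]}. A call has exactly 10 rows; each row shifts and turns the commanded pose from where the row before left it, along the tool's axes as they then stand; what a row does not reach is not made up. A row lasts 1/12 s, in which the tool goes at most 41.7 mm and 7.16 degrees, less where a joint would pass 70% of its speed; a pose out of reach is approached as far as the arm can. A call is refused whole if a number of a shift passes 41.7 or a number of a turn 7.16, either way. A call with a gripper value outside its range is refused whole. The fingers move at their own pace and stop on an object; FORCE is the grip in N (left out, the last holds). Time passes only in rows, so rows that do not move let the fingers close, or fill a call up. It gives the time, the measured TCP pose, the force and the opening at its end, in the units of the state.
- state(): the state, without advancing time (a new reading comes with each control period).
- read_camera(name): name is "scene" or "top" or "wrist"; returns a dict with "pixels" (384x512x3 uint8, blue, green, red), "fx", "fy", "cx", "cy" (pixels), "k1" (the pictures are not rectified: a ray, as slopes to the right and down, at radius r is drawn at 1 + k1 r^2 times it, then the intrinsics apply), "extrinsics" (4x4, takes a point from world to camera coordinates); the wrist camera has in their place "hand_eye" (4x4, takes a point from camera to tool coordinates, whose origin is the TCP and whose axes are the flange's). Camera axes: x right, y up, looking along -z (the intrinsics and any distortion apply to the point x, -y, -z); pixel columns grow to the right and rows downward; lengths in m; the calibration is good to about 2 mm. A picture is of the moment at which its call begins: read the wrist's pose just before it. There is no depth.
- finish_job(): hands the job in, once; it reports no verdict.
The state is a dict: "time_s": time; "joint_positions": joint angles; "joint_velocities": joint speeds; "joint_efforts": joint torques, N m; "tcp_pos": TCP position; "eef_rot": TCP orientation; "wrist_force": force on the tool from outside, world axes, zero at the start; "torque": the same for the moment, N m; "gripper_width": opening from 0.0 (shut) to 1.0 (fully open).
Only numpy, scipy, OpenCV 4.12 (cv2) and the standard library are available. Lean on these libraries where they do the work, as an engineer would, in place of code of your own. Each camera call takes 0.05 s, during which the arm holds its last target.

## Working session

There is one attempt and no reset: what is moved stays moved. The work goes in short steps, Python scripts to look and compute and a shell command to move; the robot and the scene stay as the last step left them, time stands still between calls to the robot, and variables do not carry over. Pictures are saved under pics/ and viewed, and the job is handed in when it is done.

```bash
mkdir -p pics
python3 - <<'E'
from plant import *
import cv2,numpy as np
s=state(); print(s)
for n in ["scene","top","wrist"]:
    c=read_camera(n); cv2.imwrite(f"pics/{n}0.png",c["pixels"])
    print(n,{k:(v if not hasattr(v,'shape') or v.size<20 else 0) for k,v in c.items() if k!="pixels"})
E
```

```text
{'time_s': 0.0, 'joint_positions': array([-1.04187476e+00,  3.59367297e-01,  1.10620621e-02, -3.62426058e-04,
       -1.22411978e+00, -2.88085749e-01]), 'joint_velocities': array([ 0.00013934, -0.00103769, -0.00013653,  0.00058006,  0.00039864,
        0.00267412]), 'joint_efforts': array([ 4.61365380e-04, -5.82717669e+01,  2.93075502e+01,  6.99775457e+00,
        7.14180715e-03, -1.42519734e-04]), 'tcp_pos': array([ 0.16085568, -0.65507725,  0.24763452]), 'eef_rot': array([-1.67124886e-04, -1.20065795e-01,  9.92765588e-01,  8.15018576e-04]), 'wrist_force': array([-0.27796987, -0.36293075,  0.01846906]), 'torque': array([-0.04478942, -0.01402604,  0.00867596]), 'gripper_width': 0.9978509024501007}
scene {'fx': 357.27446865417073, 'fy': 357.27446865417073, 'cx': 254.6062053421795, 'cy': 191.92980319949245, 'k1': -0.09172597547106924, 'extrinsics': array([[-0.06553902,  0.99778901, -0.01103284,  0.15748246],
       [-0.59836298, -0.03045005,  0.80064632,  0.20435786],
       [ 0.79854016,  0.05907522,  0.59903567, -1.3941301 ],
       [ 0.        ,  0.        ,  0.        ,  1.        
[... 196 characters left out ...]
53722 , -0.13351664],
       [ 0.98870368, -0.00159545,  0.14987494, -0.56663617],
       [-0.14986376,  0.00567541,  0.98869037, -1.06639555],
       [ 0.        ,  0.        ,  0.        ,  1.        ]])}
wrist {'fx': 266.62447746210717, 'fy': 266.62447746210717, 'cx': 254.06728913020606, 'cy': 193.43732790484603, 'k1': -0.049502830286732934, 'hand_eye': array([[ 9.78618539e-04,  9.63264436e-01,  2.68552916e-01,
         7.21754042e-02],
       [ 9.99999239e-01, -1.14425425e-03,  4.60250552e-04,
        -5.55838728e-04],
       [ 7.50635803e-04,  2.68552261e-01, -9.63264823e-01,
        -1.37160647e-01],
       [ 0.00000000e+00,  0.00000000e+00,  0.00000000e+00,
         1.00000000e+00]])}
```

View pics/scene0.png

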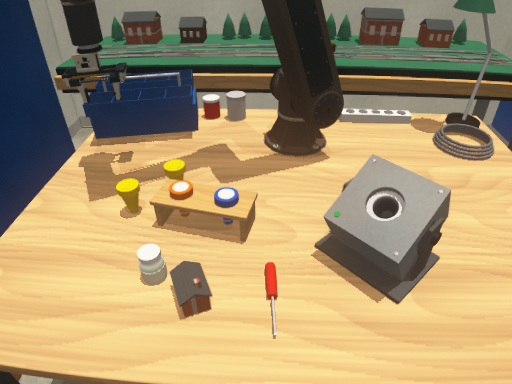

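View pics/top0.png

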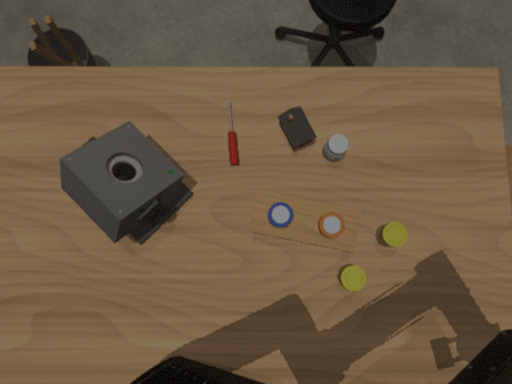

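View pics/wrist0.png

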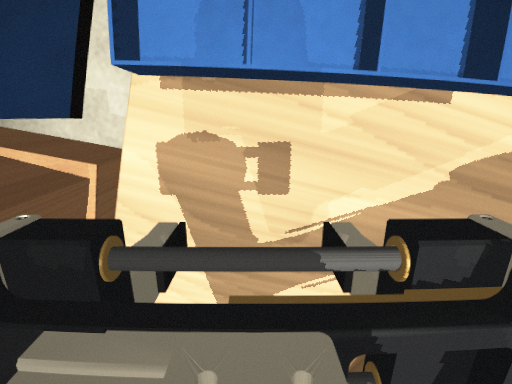

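```bash
cat > h.py <<'E'
from plant import *
import cv2,numpy as np
from scipy.spatial.transform import Rotation as R
def Rt(q): return R.from_quat([q[1],q[2],q[3],q[0]]).as_matrix()
def ext(c,s=None):
    "camera->world 4x4"
    if "extrinsics" in c: return np.linalg.inv(c["extrinsics"])
    T=np.eye(4); T[:3,:3]=Rt(s["eef_rot"]); T[:3,3]=s["tcp_pos"]
    return T@c["hand_eye"]
def KD(c): return np.array([[c["fx"],0,c["cx"]],[0,c["fy"],c["cy"]],[0,0,1]]),np.array([c["k1"],0,0,0,0.])
def ray(c,T,uv):
    K,D=KD(c); p=cv2.undistortPoints(np.array(uv,float).reshape(-1,1,2),K,D).reshape(-1,2)
    d=np.c_[p[:,0],-p[:,1],-np.ones(len(p))]@T[:3,:3].T
    return T[:3,3],d/np.linalg.norm(d,axis=1)[:,None]
def onplane(c,T,uv,z=None,n=None,p0=None):
    o,d=ray(c,T,uv)
    if n is None: n=np.array([0,0,1.]);p0=np.array([0,0,z])
    return o+d*(((p0-o)@n)/(d@n))[:,None]
def proj(c,T,P):
    K,D=KD(c); q=(np.asarray(P,float).reshape(-1,3)-T[:3,3])@T[:3,:3]; q=q*[1,-1,-1]
    return cv2.projectPoints(q,np.zeros(3),np.zeros(3),K,D)[0].reshape(-1,2)
def tri(rays):
    A=0;b=0
    for o,d in rays:
        M=np.eye(3)-np.outer(d,d);A=A+M;b=b+M@o
    return np.linalg.solve(A,b)
E
python3 - <<'E'
import cv2
t=cv2.imread('pics/top0.png');s=cv2.imread('pics/scene0.png')
cv2.imwrite('pics/c1.png',cv2.resize(t[110:250,50:200],None,fx=4,fy=4,interpolation=cv2.INTER_CUBIC))
cv2.imwrite('pics/c2.png',cv2.resize(s[145:295,310:460],None,fx=4,fy=4,interpolation=cv2.INTER_CUBIC))
cv2.imwrite('pics/c3.png',cv2.resize(t[190:300,250:420],None,fx=4,fy=4,interpolation=cv2.INTER_CUBIC))
E
```

```text
(no output)
```

View pics/c1.png

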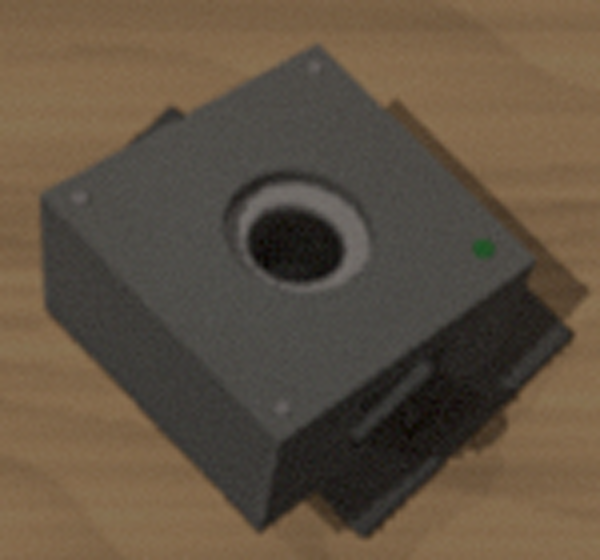

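View pics/c2.png

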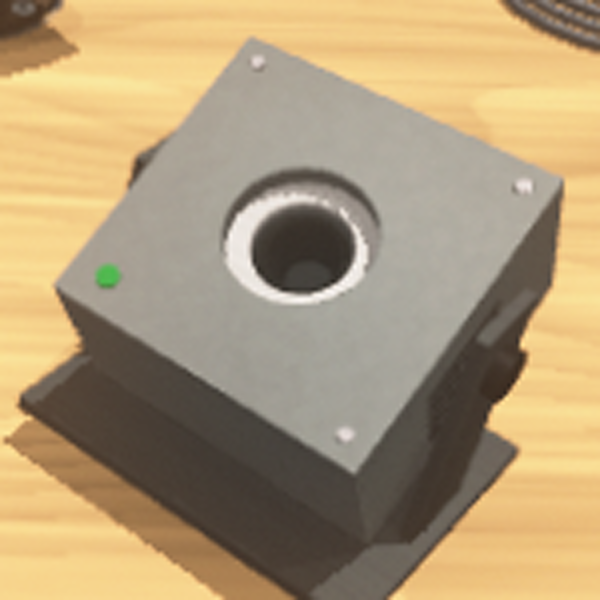

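View pics/c3.png

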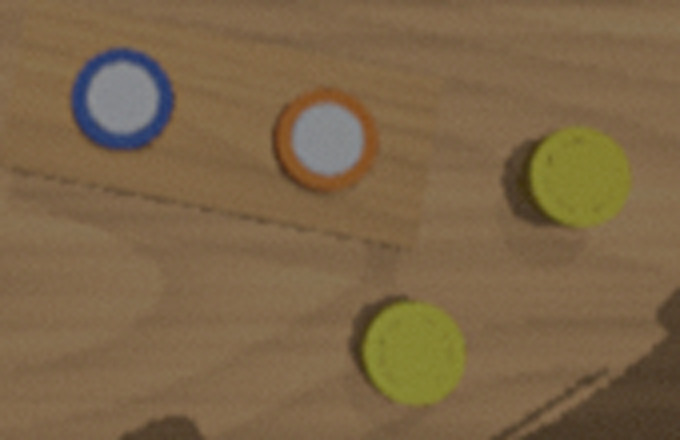

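```bash
cat > m1.py <<'E'
from h import *
ct=read_camera("top");cs=read_camera("scene");Tt=ext(ct);Ts=ext(cs)
f=lambda p,o:(np.array(p)+.5)/4-.5+o
t={'A':(320,45),'B':(42,195),'C':(272,440),'D':(533,265),'a':(314,67),'b':(80,198),'c':(281,408),'d':(484,249)}
s={'A':(357,473),'B':(562,180),'C':(253,38),'D':(57,287),'a':(344,434),'b':(524,186),'c':(258,62),'d':(108,276)}
P={}
for k in t:
    r=[(ray(ct,Tt,f(t[k],[50,110]))),(ray(cs,Ts,f(s[k],[310,145])))]
    r=[(o,d[0]) for o,d in r]
    p=tri(r);P[k]=p
    print(k,p.round(4),[round(float(np.linalg.norm(np.cross(p-o,d))*1000),1) for o,d in r])
for ks in ('ABCD','abcd'):
    Q=np.array([P[k] for k in ks]);c=Q.mean(0);u,sv,v=np.linalg.svd(Q-c);n=v[2]*np.sign(v[2][2])
    print(ks,c.round(4),'n',n.round(3),'tilt',np.degrees(np.arccos(n[2])),'az',np.degrees(np.arctan2(n[1],n[0])),'floorz',(c-.016*n))
    print('horiz edges az', [np.degrees(np.arctan2(*(P[j]-P[i])[1::-1])).round(2) for i,j in (ks[0]+ks[1],ks[3]+ks[2],)],[np.linalg.norm((P[j]-P[i])).round(4) for i,j in (ks[0]+ks[1],ks[1]+ks[2],ks[2]+ks[3],ks[3]+ks[0])])
# cones
im=ct["pixels"];hsv=cv2.cvtColor(im,cv2.COLOR_BGR2HSV)
for n,lo,hi,z in (('orange',(5,120,60),(18,255,255),.112),('blue',(105,120,50),(130,255,255),.112)):
    m=cv2.inRange(hsv,lo,hi);cc=[c for c in cv2.findContours(m,cv2.RETR_EXTERNAL,cv2.CHAIN_APPROX_NONE)[0] if cv2.contourArea(c)>200]
    for c in cc:
        if len(c)<5: continue
        e=cv2.fitEllipse(c); print(n,e,onplane(ct,Tt,e[0],z=z))
E
python3 m1.py
```

```text
A [0.7453 0.1842 0.1287] [1.6, 1.6]
B [0.6231 0.3047 0.2282] [0.1, 0.1]
C [0.4841 0.167  0.2284] [1.6, 1.6]
D [0.6031 0.0453 0.1255] [0.7, 0.7]
a [0.7271 0.182  0.1384] [0.6, 0.6]
b [0.6226 0.2855 0.223 ] [0.0, 0.0]
c [0.5027 0.1661 0.2224] [0.3, 0.3]
d [0.61   0.0727 0.141 ] [0.3, 0.3]
ABCD [0.6139 0.1753 0.1777] n [ 0.352 -0.368  0.861] tilt 30.624563832723844 az -46.21704348546564 floorz [0.60823748 0.18118565 0.16391937]
horiz edges az [np.float64(135.4), np.float64(134.36)] [np.float64(0.1983), np.float64(0.1956), np.float64(0.1989), np.float64(0.1988)]
abcd [0.6156 0.1766 0.1812] n [ 0.35  -0.355  0.867] tilt 29.875979198648256 az -45.424087366188964 floorz [0.6099967  0.18225721 0.16733064]
horiz edges az [np.float64(135.28), np.float64(138.99)] [np.float64(0.1697), np.float64(0.1692), np.float64(0.1639), np.float64(0.1602)]
orange ((317.4602355957031, 224.1759033203125), (42.96674728393555, 101.02183532714844), 99.21778106689453) [[ 0.48269259 -0.29098075  0.112     ]]
blue ((280.1685791015625, 214.43704223632812), (22.830204010009766, 22.998912811279297), 85.04159545898438) [[ 0.50723532 -0.19831689  0.112     ]]
```

```bash
cat > m2.py <<'E'
from h import *
for n in ("top","scene"):
    c=read_camera(n);T=ext(c);im=c["pixels"];hsv=cv2.cvtColor(im,cv2.COLOR_BGR2HSV)
    u0,v0={"top":(331,225),"scene":(180,189)}[n]
    m=np.zeros(im.shape[:2],np.uint8);w=20
    sub=hsv[v0-w:v0+w,u0-w:u0+w].astype(int)
    for nm,mm in (('white',(sub[...,1]<70)&(sub[...,2]>110)),('ring',(sub[...,0]<16)&(sub[...,1]>150))):
        q=m.copy();q[v0-w:v0+w,u0-w:u0+w]=mm*255
        cc=max(cv2.findContours(q,cv2.RETR_EXTERNAL,cv2.CHAIN_APPROX_NONE)[0],key=cv2.contourArea)
        e=cv2.fitEllipse(cc);print(n,nm,np.round(e[0],2),np.round(e[1],1),onplane(c,T,e[0],z=.112).round(4))
s=state();print(Rt(s["eef_rot"]).round(3),s["tcp_pos"])
E
python3 m2.py
```

```text
top white [331.47 224.31] [16.9 17.4] [[ 0.4823 -0.3259  0.112 ]]
top ring [330.92 224.63] [24.8 25.2] [[ 0.4815 -0.3245  0.112 ]]
scene white [180.37 186.25] [ 8.7 14.9] [[ 0.4824 -0.3259  0.112 ]]
scene ring [180.72 189.58] [19.2 22.3] [[ 0.4973 -0.3214  0.112 ]]
[[-0.971 -0.238 -0.   ]
 [-0.238  0.971  0.   ]
 [ 0.     0.    -1.   ]] [ 0.16090501 -0.65542632  0.24832026]
```

```bash
python3 -m pendant '{"delta_rot":[[0,0,0],[0,0,0],[0,0,0],[0,0,0],[0,0,0],[0,0,0],[0,0,0],[0,0,0],[0,0,0],[0,0,0]],"delta_pos":[[-20,13,0],[-34,21,2],[-34,21,4],[-34,21,4],[-34,21,4],[-34,21,4],[-34,21,4],[-34,21,4],[-34,21,4],[-20,10,2]],"fingers":[87,87,87,87,87,87,87,87,87,87]}' 30
cat > wr.py <<'E'
import sys
from h import *
s=state();c=read_camera("wrist");T=ext(c,s);cv2.imwrite(f"pics/{sys.argv[1]}.png",c["pixels"])
print(s["time_s"],s["tcp_pos"].round(4),s["joint_positions"].round(3),s["wrist_force"].round(2));print(Rt(s["eef_rot"]).round(3))
np.savez(f"pics/{sys.argv[1]}.npz",T=T)
E
python3 wr.py w1
```

```text
time_s: 1.18
tcp_pos: [0.4204, -0.3928, 0.2164]
eef_rot: [0.0, -0.121, 0.993, 0.0]
wrist_force: [-0.2, -1.3, -0.1]
gripper_width: 0.992
1.1833 [ 0.4204 -0.3928  0.2164] [-4.120e-01  2.190e-01 -2.590e-01 -1.000e-03 -1.092e+00 -9.160e-01] [-0.19 -1.31 -0.14]
[[-0.971 -0.24   0.001]
 [-0.24   0.971  0.   ]
 [-0.001  0.    -1.   ]]
```

View pics/w1.png

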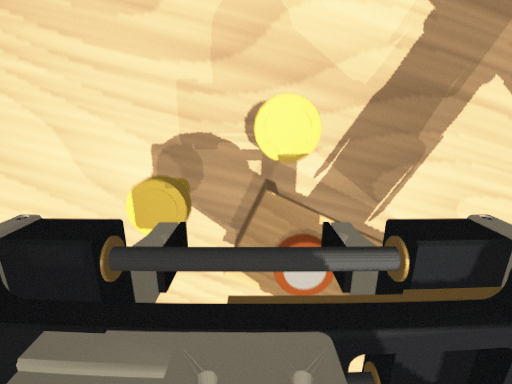

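```bash
python3 - <<'E'
from h import *
c=read_camera("wrist");T=np.load("pics/w1.npz")["T"]
print(onplane(c,T,[(305,265)],z=.112))
P=np.array([.482,-.326,.112]);a=np.linspace(0,6.28,13)
print(proj(c,T,P+.032*np.c_[np.cos(a),np.sin(a),0*a]).round(0).tolist())
s=state();print((Rt(s["eef_rot"]).T@(np.array([.482,-.326,.117])-s["tcp_pos"])*1000).round(1))
E
python3 - <<'E'
import cv2
t=cv2.imread('pics/w1.png');cv2.imwrite('pics/w1c.png',cv2.resize(t[220:310,240:370],None,fx=5,fy=5))
E
```

```text
[[ 0.4771156  -0.32571348  0.112     ]]
[[294.0, 295.0], [310.0, 294.0], [324.0, 287.0], [333.0, 275.0], [334.0, 261.0], [327.0, 249.0], [313.0, 241.0], [296.0, 242.0], [282.0, 250.0], [273.0, 262.0], [273.0, 277.0], [281.0, 288.0], [294.0, 295.0]]
[-75.6  50.4  99.4]
```

View pics/w1c.png

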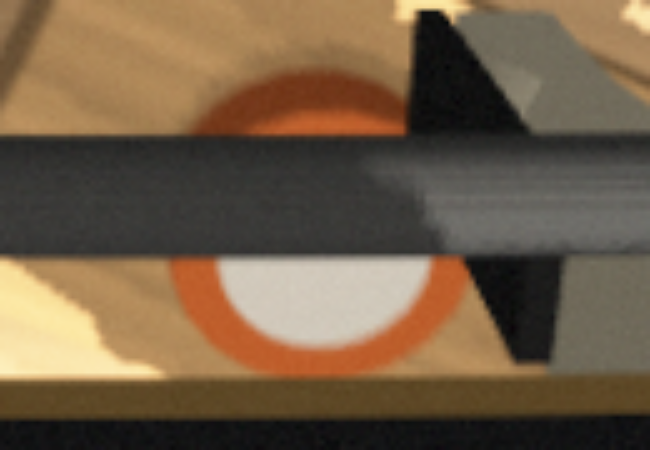

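```bash
python3 -m pendant '{"delta_rot":[[0,0,0],[0,0,0],[0,0,0],[0,0,0],[0,0,0],[0,0,0],[0,0,0],[0,0,0],[0,0,0],[0,0,0]],"delta_pos":[[-12,8,0],[-20,13,0],[-20,13,0],[-16,11,0],[-8,5,5],[0,0,15],[0,0,15],[0,0,15],[0,0,10],[0,0,0]],"fingers":[87,87,87,87,87,87,87,87,87,87]}' 30
python3 - <<'E'
from h import *
s=state();print((Rt(s["eef_rot"]).T@(np.array([.482,-.326,.117])-s["tcp_pos"])*1000).round(1),s["joint_positions"].round(3),Rt(s["eef_rot"]).round(4))
E
```

```text
time_s: 2.12
tcp_pos: [0.4786, -0.3288, 0.1541]
eef_rot: [-0.002, -0.12, 0.993, 0.001]
wrist_force: [-0.7, 0.3, -0.5]
gripper_width: 0.992
[-4.1  1.9 37.1] [-2.660e-01  2.860e-01 -3.240e-01 -1.000e-03 -9.640e-01 -1.065e+00] [[-0.9714 -0.2376 -0.0037]
 [-0.2376  0.9714  0.0016]
 [ 0.0032  0.0024 -1.    ]]
```

```bash
python3 -m pendant '{"delta_rot":[[0,0,0],[0,0,0],[0,0,0],[0,0,0],[0,0,0],[0,0,0],[0,0,0],[0,0,0],[0,0,0],[0,0,0]],"delta_pos":[[0,0,5],[0,0,5],[0,0,5],[0,0,5],[0,0,0],[0,0,0],[0,0,0],[0,0,0],[0,0,0],[0,0,0]],"fingers":[87,87,87,87,87,87,87,87,87,87]}' 30
python3 - <<'E'
from h import *
s=state();print((Rt(s["eef_rot"]).T@(np.array([.482,-.326,.117])-s["tcp_pos"])*1000).round(1),s["joint_positions"].round(3),Rt(s["eef_rot"]).round(4))
E
```

```text
time_s: 2.95
tcp_pos: [0.4804, -0.329, 0.1368]
eef_rot: [0.0, -0.12, 0.993, -0.0]
wrist_force: [-0.6, -0.1, -0.1]
gripper_width: 0.993
[-2.2  2.5 19.8] [-0.265  0.304 -0.344  0.    -0.922 -1.065] [[-9.711e-01 -2.385e-01  5.000e-04]
 [-2.385e-01  9.711e-01 -1.000e-04]
 [-4.000e-04 -2.000e-04 -1.000e+00]]
```

```bash
python3 -m pendant '{"delta_rot":[[0,0,0],[0,0,0],[0,0,0],[0,0,0],[0,0,0],[0,0,0],[0,0,0],[0,0,0],[0,0,0],[0,0,0]],"delta_pos":[[-1,1,5],[-1.2,1.5,7],[0,0,5],[0,0,2.8],[0,0,0],[0,0,0],[0,0,0],[0,0,0],[0,0,0],[0,0,0]],"fingers":[87,87,87,87,87,87,87,50,50,50]}' 30
python3 - <<'E'
from h import *
s=state();print((Rt(s["eef_rot"]).T@(np.array([.482,-.326,.117])-s["tcp_pos"])*1000).round(1),s["joint_positions"].round(3),s["gripper_width"]*88)
E
```

```text
time_s: 3.78
tcp_pos: [0.4819, -0.3261, 0.117]
eef_rot: [0.0, -0.12, 0.993, -0.0]
wrist_force: [-0.5, 0.6, 0.4]
gripper_width: 0.826
[-0.1  0.1  0. ] [-0.259  0.325 -0.367  0.    -0.878 -1.071] 72.69295932455037
```

```bash
python3 -m pendant '{"delta_rot":[[0,0,0],[0,0,0],[0,0,0],[0,0,0],[0,0,0],[0,0,0],[0,0,0],[0,0,0],[0,0,0],[0,0,0]],"delta_pos":[[0,0,0],[0,0,0],[0,0,0],[0,0,0],[0,0,0],[0,0,-4],[0,0,-12],[0,0,-20],[0,0,-30],[0,0,-30]],"fingers":[50,50,50,50,50,50,50,50,50,50]}' 30
python3 - <<'E'
from h import *
s=state();print(s["gripper_width"]*88)
for n in("scene","top"): cv2.imwrite(f"pics/{n}1.png",read_camera(n)["pixels"])
E
```

```text
time_s: 4.62
tcp_pos: [0.4811, -0.3257, 0.2131]
eef_rot: [-0.001, -0.12, 0.993, 0.001]
wrist_force: [1.9, -0.1, -1.2]
gripper_width: 0.721
63.43823600542025
```

View pics/scene1.png

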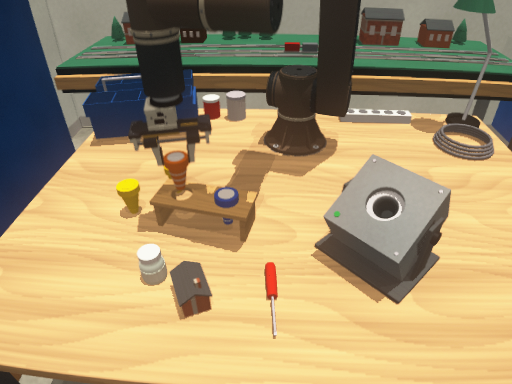

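```bash
python3 -m pendant '{"delta_rot":[[0,0,0],[0,0,0],[0,0,0],[0,0,0],[0,0,0],[0,0,0],[0,0,0],[0,0,0],[0,0,0],[0,0,0]],"delta_pos":[[-5,6,-25],[-15,20,-25],[-24,31,-10],[-24,31,-10],[-24,31,-10],[-24,31,-10],[-24,31,-10],[-24,31,-10],[-24,31,-10],[-12,15,0]],"fingers":[50,50,50,50,50,50,50,50,50,50]}'
python3 wr.py w2
```

```text
time_s: 5.55
tcp_pos: [0.6163, -0.0241, 0.3342]
eef_rot: [0.001, -0.121, 0.993, 0.0]
wrist_force: [-0.0, -1.7, -0.9]
gripper_width: 0.72
5.55 [ 0.6163 -0.0241  0.3342] [ 0.277  0.221  0.013  0.    -1.36  -1.605] [-0.04 -1.72 -0.9 ]
[[-0.971 -0.241  0.003]
 [-0.241  0.971  0.001]
 [-0.003 -0.    -1.   ]]
```

View pics/w2.png

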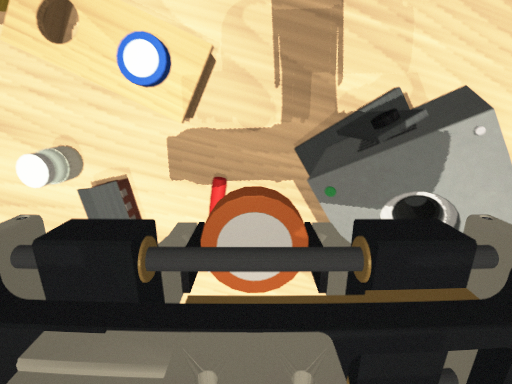

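```bash
cat >> m1.py <<'E'
r=[ray(ct,Tt,f((297,232),[50,110])),ray(cs,Ts,f((302,236),[310,145]))]
print('recess tri',tri([(o,d[0]) for o,d in r]))
for az in(-43,-45,-47):
    a=np.radians(az);n=np.array([.5*np.cos(a),.5*np.sin(a),.866]);F=np.array([.6145,.176,.1789])
    print(az,'top',[p.round(4) for p in (onplane(ct,Tt,f((297,232),[50,110]),n=n,p0=F),onplane(cs,Ts,f((302,236),[310,145]),n=n,p0=F))])
c=read_camera("wrist");T=np.load("pics/w2.npz")["T"]
for k in 'acdCDAB': print(k,proj(c,T,P[k]).round(1))
a=np.radians(-45.5)
n=np.array([.5*np.cos(a),.5*np.sin(a),.866]);y=np.array([-np.sin(a),np.cos(a),0]);x=np.cross(y,n)
th=np.arange(0,6.28,.5)
print(proj(c,T,F+.042*(np.outer(np.cos(th),x)+np.outer(np.sin(th),y))).round(0).tolist())
E
python3 m1.py | tail -13
python3 - <<'E'
import cv2
t=cv2.imread('pics/w2.png');cv2.imwrite('pics/w2c.png',cv2.resize(t[80:240,290:512],None,fx=3.5,fy=3.5))
E
```

```text
blue ((280.0930480957031, 214.43238830566406), (22.833362579345703, 23.027034759521484), 58.79860305786133) [[ 0.50724736 -0.19812818  0.112     ]]
recess tri [0.61294739 0.17655524 0.17689328]
-43 top [array([[0.6123, 0.1755, 0.1796]]), array([[0.6151, 0.1759, 0.1786]])]
-45 top [array([[0.6123, 0.1756, 0.1796]]), array([[0.6151, 0.1759, 0.1786]])]
-47 top [array([[0.6123, 0.1756, 0.1796]]), array([[0.6151, 0.1759, 0.1786]])]
a [[373.4 283.3]]
c [[479.1 130.4]]
d [[328.7 191.1]]
C [[493.4 111.1]]
D [[307.7 178.3]]
A [[367.6 289.9]]
B [[539.1 271.2]]
[[382.0, 230.0], [391.0, 242.0], [407.0, 249.0], [426.0, 250.0], [443.0, 245.0], [455.0, 234.0], [458.0, 219.0], [450.0, 204.0], [434.0, 195.0], [413.0, 192.0], [394.0, 198.0], [382.0, 209.0], [379.0, 223.0]]
```

View pics/w2c.png

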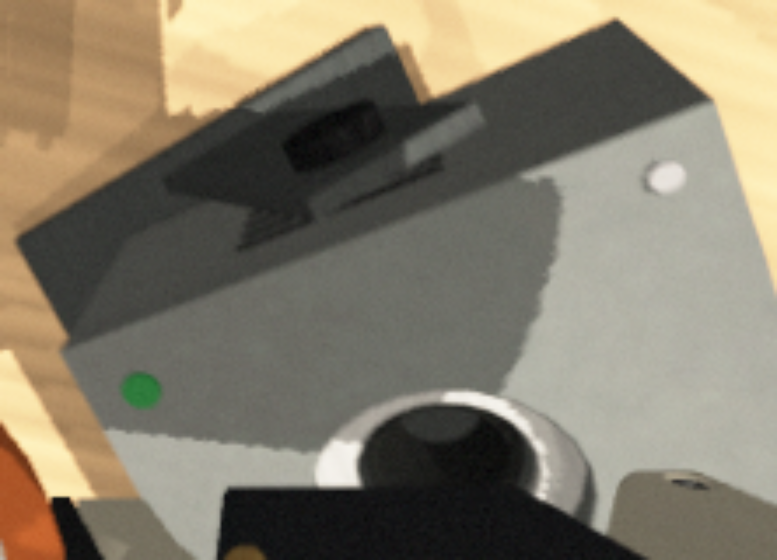

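```bash
cat > goal.py <<'E'
from h import *
import sys
AZ=np.radians(-45.5);n=np.array([.5*np.cos(AZ),.5*np.sin(AZ),np.sqrt(.75)]);F=np.array([.6142,.1760,.1789]);S=F-.016*n
def togo(h,cone=np.array([0,0,.027])):
    s=state();Rm=Rt(s["eef_rot"])
    d=Rm.T@(-n);ax=np.cross([0,0,1],d);ang=np.arcsin(np.linalg.norm(ax));rv=ax/(np.linalg.norm(ax)+1e-12)*np.degrees(ang)
    Rg=Rm@R.from_rotvec(np.radians(rv)).as_matrix()
    tcp=S+n*h-Rg@cone
    print('t',round(s["time_s"],2),'rot(tool,deg)',rv.round(2),'world shift mm',((tcp-s["tcp_pos"])*1000).round(1),'tool shift now',(Rm.T@(tcp-s["tcp_pos"])*1000).round(1),'tool shift in goal axes',(Rg.T@(tcp-s["tcp_pos"])*1000).round(1),'F',s["wrist_force"].round(1),'F.n',round(float(s["wrist_force"]@n),2),'w',round(s["gripper_width"]*88,1),'j',s["joint_positions"].round(2))
    q=s["tcp_pos"]+Rm@cone-S; y=np.array([-np.sin(AZ),np.cos(AZ),0]);x=np.cross(y,n)
    print('cone in socket mm',(np.array([q@x,q@y,q@n])*1000).round(1))
if __name__=="__main__": togo(float(sys.argv[1]))
E
python3 - <<'E'
from h import *
from goal import *
c=read_camera("wrist");HE=c["hand_eye"]
th=np.linspace(0,2*np.pi,60)
for r in (.032,.022):
    q=proj(c,HE,np.c_[r*np.cos(th),r*np.sin(th),0*th+.005]);print(r,q.min(0).round(1),q.max(0).round(1))
im=c["pixels"];hsv=cv2.cvtColor(im,cv2.COLOR_BGR2HSV)
m=cv2.inRange(hsv,(3,150,60),(18,255,255))[185:310,190:320];ys,xs=np.nonzero(m);print('orange',xs.min()+190,xs.max()+190,ys.min()+185,ys.max()+185)
togo(.13)
cv2.imwrite("pics/w2d.png",cv2.resize(im[180:310,180:330],None,fx=4,fy=4))
E
```

```text
0.032 [200.6 194.4] [309.5 293.2]
0.022 [217.7 211.4] [292.5 279.3]
orange 190 319 187 303
t 5.8 rot(tool,deg) [-25.79  15.23   0.  ] world shift mm [ 49.5 153.6 -31. ] tool shift now [-84.8 137.3  30.9] tool shift in goal axes [-97.7 115.4  64.3] F [ 0.3 -0.6 -1.7] F.n -1.18 w 63.9 j [ 0.27  0.22  0.01 -0.   -1.36 -1.6 ]
cone in socket mm [  62.8 -143.   197.9]
```

View pics/w2d.png

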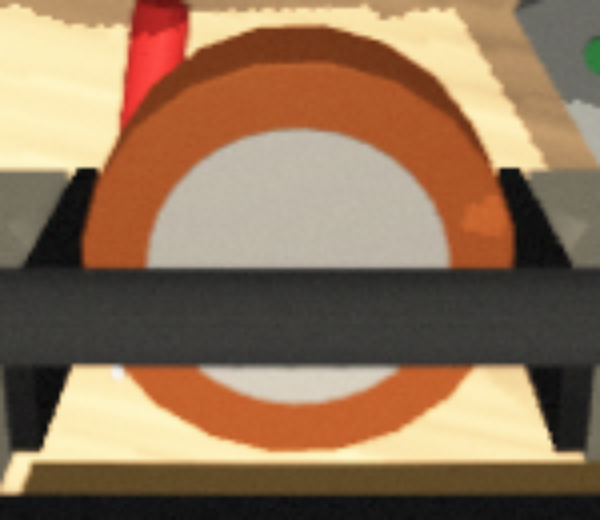

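```bash
python3 -m pendant '{"delta_rot":[[0,0,0],[0,0,0],[0,0,0],[0,0,0],[0,0,0],[-5.16,3.05,0],[-5.16,3.05,0],[-5.16,3.05,0],[-5.16,3.05,0],[-5.16,3.05,0]],"delta_pos":[[-12,20,4],[-21,34,8],[-21,34,8],[-20,32,7],[-10.8,17.3,3.9],[0,0,0],[0,0,0],[0,0,0],[0,0,0],[0,0,0]],"fingers":[50,50,50,50,50,50,50,50,50,50]}'
python3 goal.py .13
```

```text
time_s: 6.63
tcp_pos: [0.6645, 0.1246, 0.3029]
eef_rot: [-0.158, -0.116, 0.958, 0.207]
wrist_force: [-0.9, -0.1, -0.7]
gripper_width: 0.721
t 6.63 rot(tool,deg) [ 0.25  0.05 -0.  ] world shift mm [-0.9  1.1 -1.9] tool shift now [0.  0.3 2.4] tool shift in goal axes [0.  0.3 2.4] F [-0.9 -0.1 -0.7] F.n -0.87 w 63.5 j [ 0.22  0.54  0.5  -0.45 -1.8  -1.59]
cone in socket mm [ 2.000e-01 -1.000e-01  1.324e+02]
```

```bash
python3 wr.py w3
python3 - <<'E'
from h import *
a=read_camera("scene")["pixels"][100:290,290:470];b=read_camera("top")["pixels"][90:260,40:210]
cv2.imwrite("pics/s3.png",np.hstack([cv2.resize(a,(400,422)),cv2.resize(b,(400,422))]))
E
```

```text
6.6333 [0.6645 0.1246 0.3029] [ 0.215  0.542  0.501 -0.454 -1.802 -1.589] [-0.9  -0.14 -0.69]
[[-0.923 -0.157 -0.35 ]
 [-0.288  0.887  0.361]
 [ 0.254  0.434 -0.864]]
```

View pics/w3.png

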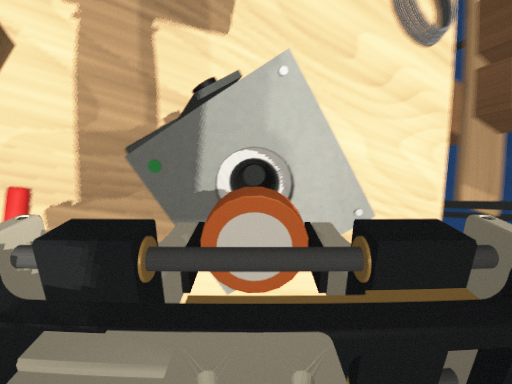

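View pics/s3.png

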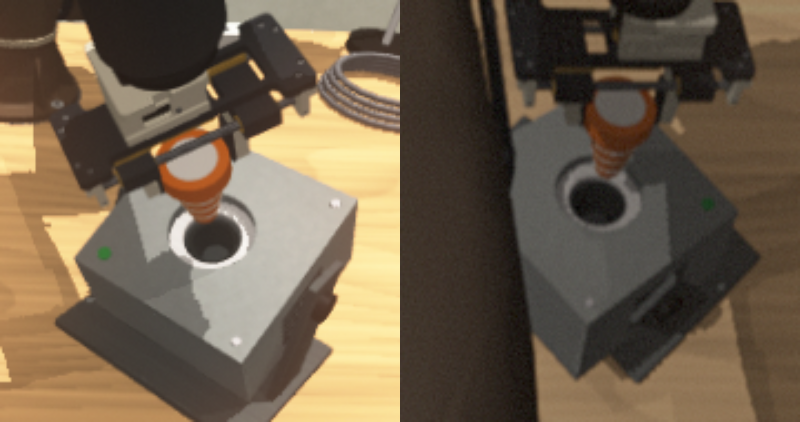

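Run:
```python
from goal import *
c=read_camera("wrist");T=np.load("pics/w3.npz")["T"]
y=np.array([-np.sin(AZ),np.cos(AZ),0]);x=np.cross(y,n);th=np.linspace(0,2*np.pi,73)
for nm,C,r in(("rim",F,.042),("opening",S,.0285)):
    q=proj(c,T,C+r*(np.outer(np.cos(th),x)+np.outer(np.sin(th),y)));print(nm,q.min(0).round(1),q.max(0).round(1),'at top x',q[q[:,1].argmin()].round(1))
print('corners C A D',proj(c,T,[F+.1*(-x*a+y*b) for a,b in((1,-1),(1,1),(-1,-1),(-1,1))]).round(1).tolist())
# screw rays on the face plane -> socket coords
for p in((154,166),(284,71),(358,212)):
    P=onplane(c,T,[p],n=n,p0=F)[0]-F;print(p,(P@x*1000).round(1),(P@y*1000).round(1))
t=c["pixels"];cv2.imwrite('pics/w3c.png',cv2.resize(t[40:230,110:390],None,fx=2.8,fy=2.8,interpolation=cv2.INTER_CUBIC))
```

```text
rim [215.4 149.4] [292.6 224.3] at top x [253.6 149.4]
opening [229.1 160. ] [278.9 208.4] at top x [253.7 160. ]
corners C A D [[290.5, 50.8], [374.6, 218.2], [125.2, 156.4], [225.5, 295.8]]
(154, 166) 79.5 -75.7
(284, 71) -85.6 -87.2
(358, 212) -86.6 83.3
```

View pics/w3c.png

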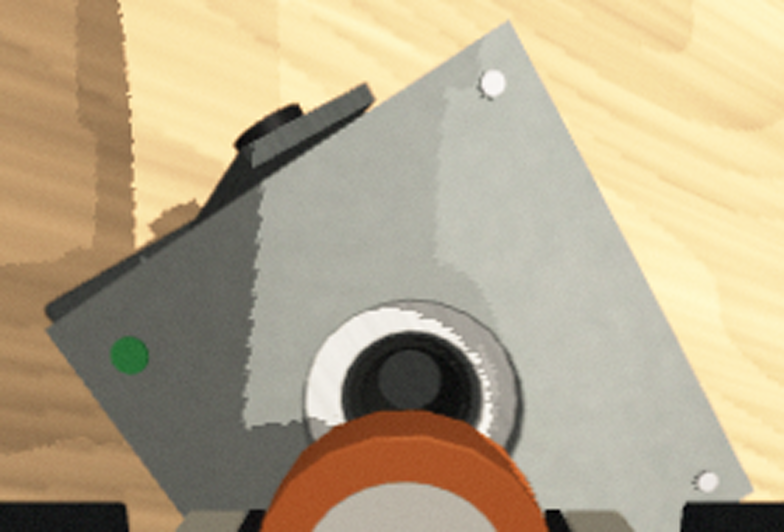

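```bash
python3 -m pendant '{"delta_rot":[[0.2,0,0],[0,0,0],[0,0,0],[0,0,0],[0,0,0],[0,0,0],[0,0,0],[0,0,0],[0,0,0],[0,0,0]],"delta_pos":[[0.6,1,5],[0.6,1,10],[0,0,13],[0,0,13],[0,0,10],[0,0,5],[0,0,1],[0,0,0],[0,0,0],[0,0,0]],"fingers":[50,50,50,50,50,50,50,50,50,50]}'
python3 goal.py .075; python3 wr.py w4;  python3 - <<'E'
from goal import *
c=read_camera("wrist");T=np.load("pics/w4.npz")["T"]
y=np.array([-np.sin(AZ),np.cos(AZ),0]);x=np.cross(y,n);th=np.linspace(0,2*np.pi,73)
for nm,C,r in(("rim",F,.042),("floor edge",S,.042)):
    q=proj(c,T,C+r*(np.outer(np.cos(th),x)+np.outer(np.sin(th),y)));print(nm,q.min(0).round(1),q.max(0).round(1),'at top x',q[q[:,1].argmin()].round(1))
print('corners C A D',proj(c,T,[F+.1*(-x*a+y*b) for a,b in((1,-1),(1,1),(-1,-1),(-1,1))]).round(1).tolist())
t=c["pixels"];cv2.imwrite('pics/w4c.png',cv2.resize(t[40:260,110:390],None,fx=2.8,fy=2.7,interpolation=cv2.INTER_CUBIC))
a=read_camera("scene")["pixels"][100:290,290:470];b=read_camera("top")["pixels"][90:260,40:210]
cv2.imwrite("pics/s4.png",np.hstack([cv2.resize(a,(400,422)),cv2.resize(b,(400,422))]))
E
```

```text
time_s: 7.67
tcp_pos: [0.6432, 0.1473, 0.2542]
eef_rot: [-0.157, -0.116, 0.959, 0.203]
wrist_force: [-0.2, -0.0, -1.1]
gripper_width: 0.728
t 7.67 rot(tool,deg) [-0.22  0.13  0.  ] world shift mm [ 1.1 -2.  -0.8] tool shift now [-0.7 -2.3 -0.4] tool shift in goal axes [-0.7 -2.3 -0.4] F [-0.2 -0.  -1.1] F.n -1.03 w 64.1 j [ 0.26  0.53  0.37 -0.45 -1.68 -1.57]
cone in socket mm [-2.2  0.6 74.6]
7.6667 [0.6432 0.1473 0.2542] [ 0.255  0.528  0.369 -0.447 -1.678 -1.573] [-0.23 -0.01 -1.1 ]
[[-0.924 -0.16  -0.348]
 [-0.287  0.89   0.354]
 [ 0.253  0.427 -0.868]]
rim [204.4 157.7] [299.9 248.6] at top x [251.4 157.7]
floor edge [207.5 155.1] [297.1 241. ] at top x [251.7 155.1]
corners C A D [[298.3, 32.6], [399.8, 241.4], [93.2, 166.2], [218.4, 331.2]]
```

View pics/w4c.png

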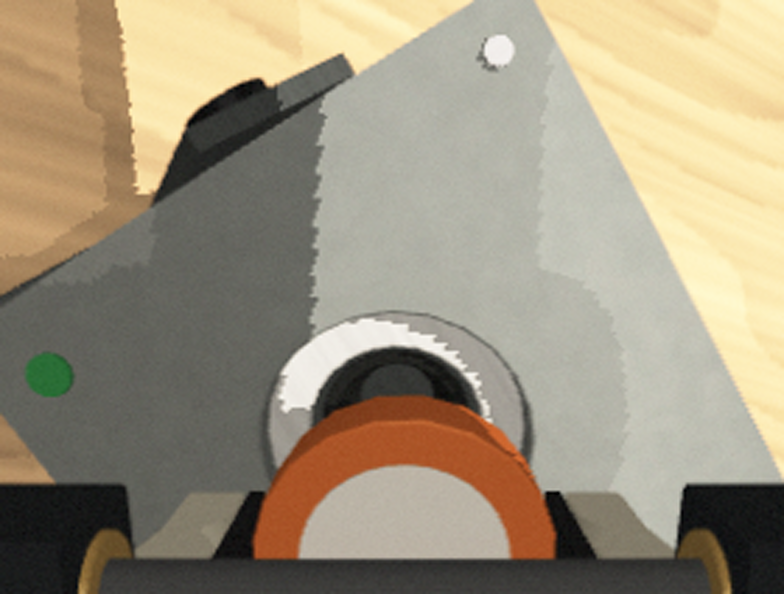

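View pics/s4.png

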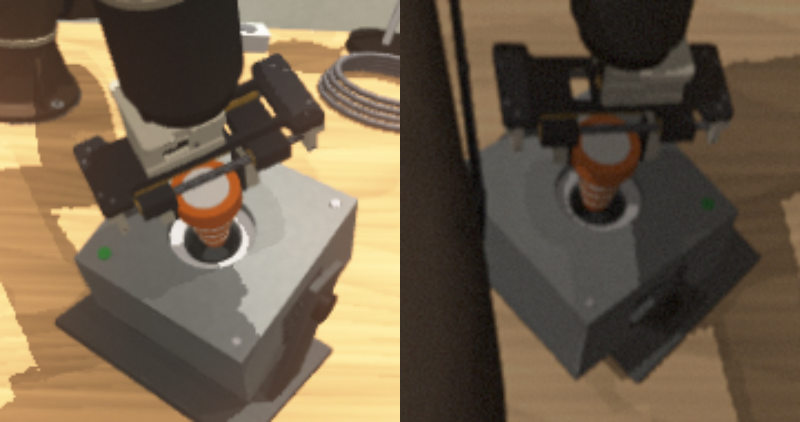

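```bash
python3 -m pendant '{"delta_rot":[[-0.2,0.1,0],[0,0,0],[0,0,0],[0,0,0],[0,0,0],[0,0,0],[0,0,0],[0,0,0],[0,0,0],[0,0,0]],"delta_pos":[[0.3,-1.2,0],[0.2,-1.1,5],[0,0,8],[0,0,10],[0,0,10],[0,0,9],[0,0,5],[0,0,3],[0,0,0],[0,0,0]],"fingers":[50,50,50,50,50,50,50,50,50,50]}'
python3 goal.py .020; python3 wr.py w5;  python3 - <<'E'
from goal import *
c=read_camera("wrist");T=np.load("pics/w5.npz")["T"]
y=np.array([-np.sin(AZ),np.cos(AZ),0]);x=np.cross(y,n);th=np.linspace(0,2*np.pi,73)
for nm,C,r in(("rim",F,.042),("floor edge",S,.042)):
    q=proj(c,T,C+r*(np.outer(np.cos(th),x)+np.outer(np.sin(th),y)));print(nm,q.min(0).round(1),q.max(0).round(1),'at top x',q[q[:,1].argmin()].round(1))
t=c["pixels"];cv2.imwrite('pics/w5c.png',cv2.resize(t[100:300,150:360],None,fx=3,fy=3,interpolation=cv2.INTER_CUBIC))
E
```

```text
time_s: 8.7
tcp_pos: [0.6252, 0.1631, 0.2095]
eef_rot: [-0.158, -0.116, 0.959, 0.205]
wrist_force: [-0.1, -0.3, -1.8]
gripper_width: 0.721
t 8.7 rot(tool,deg) [-0.01 -0.04  0.  ] world shift mm [-0.1  1.8 -3.7] tool shift now [-1.4  0.   3.9] tool shift in goal axes [-1.4  0.   3.9] F [-0.1 -0.3 -1.8] F.n -1.53 w 63.5 j [ 0.28  0.53  0.27 -0.45 -1.58 -1.55]
cone in socket mm [-0.7 -1.2 23.9]
8.7 [0.6252 0.1631 0.2095] [ 0.28   0.53   0.272 -0.455 -1.581 -1.551] [-0.08 -0.27 -1.85]
[[-0.923 -0.158 -0.351]
 [-0.288  0.889  0.356]
 [ 0.256  0.43  -0.866]]
rim [194.2 169.8] [314.6 281.6] at top x [253.7 169.8]
floor edge [198.8 165.7] [310.  269.9] at top x [253.7 165.7]
```

View pics/w5c.png

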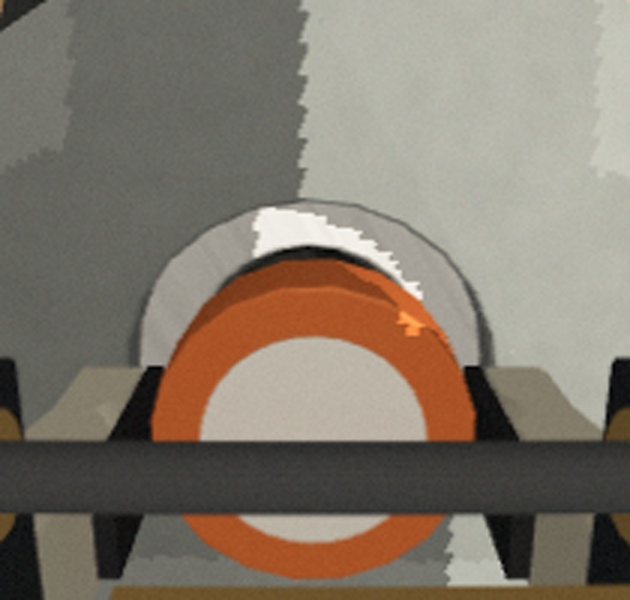

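```bash
python3 -m pendant '{"delta_rot":[[0,0,0],[0,0,0],[0,0,0],[0,0,0],[0,0,0],[0,0,0],[0,0,0],[0,0,0],[0,0,0],[0,0,0]],"delta_pos":[[0,0.3,1],[0,0,1],[0,0,1],[0,0,1],[0,0,1],[0,0,0],[0,0,0],[0,0,0],[0,0,0],[0,0,0]],"fingers":[50,50,50,50,50,50,50,50,50,50]}'
python3 goal.py .015
```

```text
time_s: 9.63
tcp_pos: [0.624, 0.1642, 0.2054]
eef_rot: [-0.158, -0.116, 0.959, 0.204]
wrist_force: [2.2, -4.3, 0.6]
gripper_width: 0.724
t 9.63 rot(tool,deg) [-0.07  0.03  0.  ] world shift mm [-0.7  2.5 -4. ] tool shift now [-1.1  0.6  4.6] tool shift in goal axes [-1.1  0.6  4.6] F [ 2.2 -4.3  0.6] F.n 2.83 w 63.7 j [ 0.28  0.53  0.26 -0.45 -1.57 -1.55]
cone in socket mm [ 0.  -1.3 19.6]
```

```bash
python3 -m pendant '{"delta_rot":[[0,0,0],[0,0,0],[0,0,0],[0,0,0],[0,0,0],[0,0,0],[0,0,0],[0,0,0],[0,0,0],[0,0,0]],"delta_pos":[[0,-0.4,0.5],[0,-0.3,0.5],[0,0,0.5],[0,0,0.5],[0,0,0.5],[0,0,0],[0,0,0],[0,0,0],[0,0,0],[0,0,0]],"fingers":[50,50,50,50,50,50,50,50,50,50]}'
python3 goal.py .015
```

```text
time_s: 10.47
tcp_pos: [0.6236, 0.1647, 0.2038]
eef_rot: [-0.157, -0.116, 0.959, 0.205]
wrist_force: [3.8, -5.6, 3.8]
gripper_width: 0.722
t 10.47 rot(tool,deg) [-0.07  0.1   0.  ] world shift mm [-0.3  2.1 -2.4] tool shift now [-1.   0.8  2.9] tool shift in goal axes [-1.   0.8  2.9] F [ 3.8 -5.6  3.8] F.n 6.6 w 63.5 j [ 0.28  0.53  0.26 -0.45 -1.57 -1.55]
cone in socket mm [ 0.3 -1.2 17.9]
```

```bash
python3 -m pendant '{"delta_rot":[[0,0,0],[0,0,0],[0,0,0],[0,0,0],[0,0,0],[0,0,0],[0,0,0],[0,0,0],[0,0,0],[0,0,0]],"delta_pos":[[0,0,0],[0,0,0],[0,0,0],[0,0,0],[0,0,0],[0,0,0],[0,0,0],[0,0,0],[0,0,-2],[0,0,-5]],"fingers":[80,80,80,80,80,80,80,80,80,80]}'
python3 goal.py .015;python3 wr.py w6
```

```text
time_s: 11.3
tcp_pos: [0.6247, 0.163, 0.2085]
eef_rot: [-0.159, -0.116, 0.959, 0.205]
wrist_force: [-0.5, -0.4, -0.5]
gripper_width: 0.905
t 11.3 rot(tool,deg) [ 0.02 -0.1   0.  ] world shift mm [-1.4  3.7 -7.1] tool shift now [-1.6  0.5  7.9] tool shift in goal axes [-1.6  0.5  7.9] F [-0.5 -0.4 -0.5] F.n -0.46 w 79.6 j [ 0.28  0.53  0.27 -0.46 -1.58 -1.55]
cone in socket mm [-0.4 -1.6 22.9]
11.3 [0.6247 0.163  0.2085] [ 0.28   0.531  0.271 -0.455 -1.58  -1.551] [-0.54 -0.38 -0.47]
[[-0.923 -0.158 -0.352]
 [-0.288  0.889  0.356]
 [ 0.257  0.43  -0.865]]
```

View pics/w6.png

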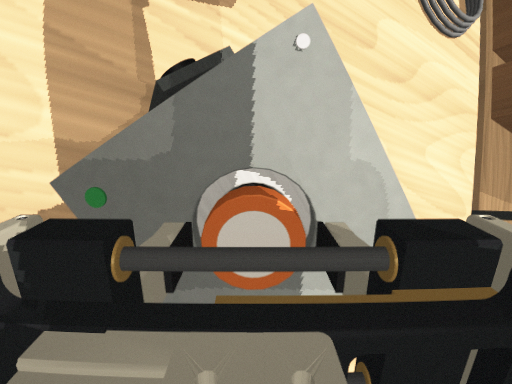

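```bash
python3 -m pendant '{"delta_rot":[[0,0,0],[0,0,0],[0,0,0],[0,0,0],[0,0,0],[0,0,0],[0,0,0],[0,0,0],[0,0,0],[0,0,0]],"delta_pos":[[0,0,-8],[0,0,-10],[0,0,-12],[0,0,-12],[0,0,-10],[0,0,-5],[0,0,0],[0,0,0],[0,0,0],[0,0,0]],"fingers":[80,80,80,60,40,20,0,0,0,0]}' 15
python3 goal.py .015;python3 wr.py w7
python3 - <<'E'
from h import *
a=read_camera("scene")["pixels"][100:290,290:470];b=read_camera("top")["pixels"][90:260,40:210]
cv2.imwrite("pics/s7.png",np.hstack([cv2.resize(a,(400,422)),cv2.resize(b,(400,422))]))
E
```

```text
time_s: 12.18
tcp_pos: [0.6447, 0.1428, 0.2575]
eef_rot: [-0.159, -0.116, 0.959, 0.205]
wrist_force: [0.1, 0.3, -0.3]
gripper_width: 0.444
t 12.18 rot(tool,deg) [ 0.02 -0.1   0.  ] world shift mm [-21.4  23.9 -56.1] tool shift now [-1.6  0.5 64.6] tool shift in goal axes [-1.5  0.5 64.6] F [ 0.1  0.3 -0.3] F.n -0.34 w 39.1 j [ 0.25  0.53  0.38 -0.45 -1.69 -1.57]
cone in socket mm [-0.3 -1.6 79.6]
12.1833 [0.6447 0.1428 0.2575] [ 0.247  0.531  0.381 -0.45  -1.693 -1.57 ] [ 0.05  0.33 -0.28]
[[-0.923 -0.158 -0.352]
 [-0.288  0.889  0.356]
 [ 0.257  0.43  -0.865]]
```

View pics/w7.png

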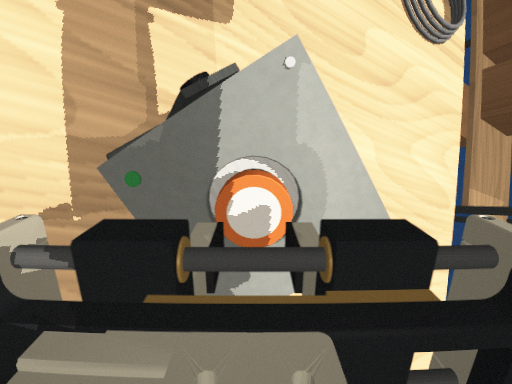

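View pics/s7.png

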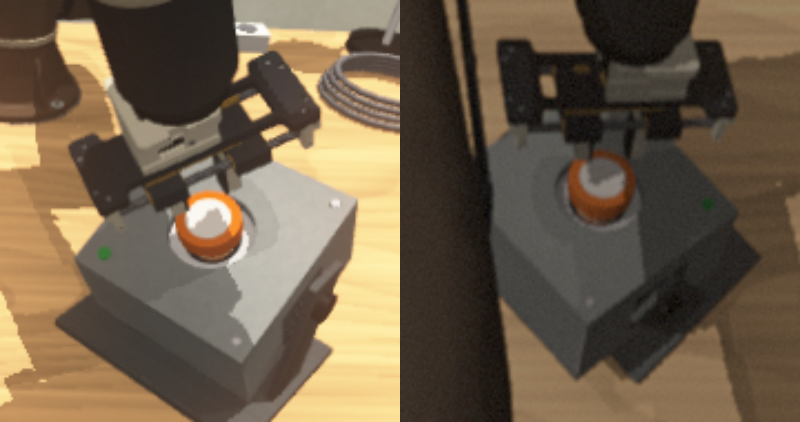

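Run:
```python
from goal import *
c=read_camera("wrist");T=np.load("pics/w7.npz")["T"];HE=c["hand_eye"]
t=cv2.imread('pics/w7.png');cv2.imwrite('pics/w7c.png',cv2.resize(t[150:255,200:310],None,fx=5,fy=5,interpolation=cv2.INTER_CUBIC))
y=np.array([-np.sin(AZ),np.cos(AZ),0]);x=np.cross(y,n);th=np.linspace(0,2*np.pi,73)
for nm,h,r in(("collar top",.040,.032),("rim",.016,.042)):
    q=proj(c,T,S+n*h+r*(np.outer(np.cos(th),x)+np.outer(np.sin(th),y)));print(nm,q.min(0).round(1),q.max(0).round(1))
```

```text
collar top [215.6 175.3] [294.4 249.7]
rim [208.2 158.2] [301.6 247.3]
```

View pics/w7c.png

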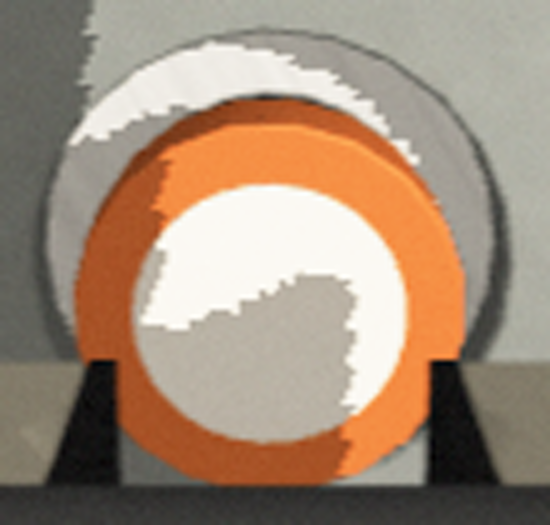

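```bash
python3 -m pendant '{"delta_rot":[[0,0,0],[0,0,0],[0,0,0],[0,0,0],[0,0,0],[0,0,0],[0,0,0],[0,0,0],[0,0,0],[0,0,0]],"delta_pos":[[-0.4,0,0],[0,0,0],[0,0,5],[0,0,8],[0,0,8],[0,0,8],[0,0,6],[0,0,3],[0,0,0],[0,0,0]],"fingers":[0,0,0,0,0,0,0,0,0,0]}' 15
python3 goal.py .015
```

```text
time_s: 13.22
tcp_pos: [0.632, 0.1563, 0.2251]
eef_rot: [-0.158, -0.116, 0.959, 0.205]
wrist_force: [0.5, -0.5, 1.0]
gripper_width: 0.004
t 13.22 rot(tool,deg) [-0.01 -0.05  0.  ] world shift mm [ -8.7  10.4 -23.7] tool shift now [-1.   0.5 27.3] tool shift in goal axes [-1.   0.5 27.3] F [ 0.5 -0.5  1. ] F.n 1.24 w 0.4 j [ 0.27  0.53  0.31 -0.45 -1.62 -1.56]
cone in socket mm [-0.1 -1.1 42.3]
```

```bash
python3 -m pendant '{"delta_rot":[[0,0,0],[0,0,0],[0,0,0],[0,0,0],[0,0,0],[0,0,0],[0,0,0],[0,0,0],[0,0,0],[0,0,0]],"delta_pos":[[0,0,2],[0,0,2],[0,0,2],[0,0,1.5],[0,0,1.5],[0,0,1.5],[0,0,1.5],[0,0,1.5],[0,0,1],[0,0,0]],"fingers":[0,0,0,0,0,0,0,0,0,0]}' 15
python3 goal.py .015;python3 wr.py w8
```

```text
time_s: 14.05
tcp_pos: [0.6277, 0.1609, 0.2137]
eef_rot: [-0.157, -0.116, 0.959, 0.205]
wrist_force: [0.5, -3.2, 5.5]
gripper_width: 0.005
t 14.05 rot(tool,deg) [-0.05  0.08  0.  ] world shift mm [ -4.4   5.8 -12.3] tool shift now [-0.8  0.6 14.2] tool shift in goal axes [-0.8  0.6 14.2] F [ 0.5 -3.2  5.5] F.n 6.13 w 0.5 j [ 0.28  0.53  0.28 -0.45 -1.59 -1.55]
cone in socket mm [ 0.1 -1.  29.2]
14.05 [0.6277 0.1609 0.2137] [ 0.276  0.53   0.281 -0.453 -1.589 -1.552] [ 0.54 -3.23  5.53]
[[-0.924 -0.159 -0.349]
 [-0.288  0.889  0.356]
 [ 0.254  0.429 -0.867]]
```

View pics/w8.png

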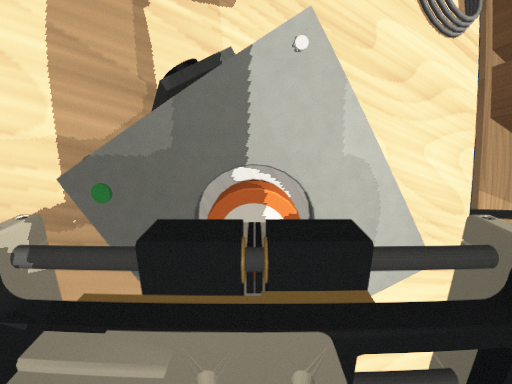

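```bash
python3 -m pendant '{"delta_rot":[[0,0,0],[0,0,0],[0,0,0],[0,0,0],[0,0,0],[0,0,0],[0,0,0],[0,0,0],[0,0,0],[0,0,0]],"delta_pos":[[0,0,1],[0,0,1],[0,0,1],[0,0,1],[0,0,1],[0,0,1],[0,0,1],[0,0,0.5],[0,0,0.5],[0,0,0]],"fingers":[0,0,0,0,0,0,0,0,0,0]}' 15
python3 goal.py .015
```

```text
time_s: 14.93
tcp_pos: [0.6249, 0.1637, 0.2069]
eef_rot: [-0.157, -0.116, 0.959, 0.205]
wrist_force: [0.6, -2.1, 6.1]
gripper_width: 0.004
t 14.93 rot(tool,deg) [-0.05  0.08  0.  ] world shift mm [-1.6  3.  -5.5] tool shift now [-0.8  0.6  6.4] tool shift in goal axes [-0.8  0.6  6.4] F [ 0.6 -2.1  6.1] F.n 6.26 w 0.4 j [ 0.28  0.53  0.27 -0.45 -1.57 -1.55]
cone in socket mm [ 0.2 -1.  21.4]
```

```bash
python3 -m pendant '{"delta_rot":[[0,0,0],[0,0,0],[0,0,0],[0,0,0],[0,0,0],[0,0,0],[0,0,0],[0,0,0],[0,0,0],[0,0,0]],"delta_pos":[[0,0,0.4],[0,0,0.4],[0,0,0.4],[0,0,0.4],[0,0,0.4],[0,0,0.4],[0,0,0.4],[0,0,0],[0,0,0],[0,0,0]],"fingers":[0,0,0,0,0,0,0,0,0,0]}' 15
python3 goal.py .015
```

```text
time_s: 15.77
tcp_pos: [0.624, 0.1647, 0.2045]
eef_rot: [-0.157, -0.116, 0.959, 0.205]
wrist_force: [1.6, -3.3, 6.8]
gripper_width: 0.005
t 15.77 rot(tool,deg) [-0.05  0.09  0.  ] world shift mm [-0.6  2.  -3.1] tool shift now [-0.8  0.6  3.6] tool shift in goal axes [-0.8  0.6  3.6] F [ 1.6 -3.3  6.8] F.n 7.65 w 0.5 j [ 0.28  0.53  0.26 -0.45 -1.57 -1.55]
cone in socket mm [ 0.2 -1.  18.6]
```

Tip 23.6 mm above the floor (h≈1.6 by model), drag still about 8 N. Smaller steps now.

```bash
python3 -m pendant '{"delta_rot":[[0,0,0],[0,0,0],[0,0,0],[0,0,0],[0,0,0],[0,0,0],[0,0,0],[0,0,0],[0,0,0],[0,0,0]],"delta_pos":[[0,0,0.3],[0,0,0.3],[0,0,0.3],[0,0,0.3],[0,0,0],[0,0,0],[0,0,0],[0,0,0],[0,0,0],[0,0,0]],"fingers":[0,0,0,0,0,0,0,0,0,0]}' 15
python3 goal.py .015
```

```text
time_s: 16.6
tcp_pos: [0.6236, 0.1651, 0.2035]
eef_rot: [-0.157, -0.116, 0.959, 0.205]
wrist_force: [2.1, -3.4, 6.2]
gripper_width: 0.005
t 16.6 rot(tool,deg) [-0.06  0.09  0.  ] world shift mm [-0.2  1.6 -2.1] tool shift now [-0.8  0.6  2.5] tool shift in goal axes [-0.8  0.6  2.5] F [ 2.1 -3.4  6.2] F.n 7.3 w 0.4 j [ 0.28  0.53  0.26 -0.46 -1.57 -1.55]
cone in socket mm [ 0.2 -1.  17.5]
```

```bash
python3 -m pendant '{"delta_rot":[[0,0,0],[0,0,0],[0,0,0],[0,0,0],[0,0,0],[0,0,0],[0,0,0],[0,0,0],[0,0,0],[0,0,0]],"delta_pos":[[0,0,0.2],[0,0,0.2],[0,0,0.2],[0,0,0.2],[0,0,0.2],[0,0,0],[0,0,0],[0,0,0],[0,0,0],[0,0,0]],"fingers":[0,0,0,0,0,0,0,0,0,0]}' 15
python3 goal.py .015
```

```text
time_s: 17.43
tcp_pos: [0.6236, 0.1651, 0.2035]
eef_rot: [-0.156, -0.117, 0.959, 0.205]
wrist_force: [1.9, -4.0, 10.2]
gripper_width: 0.009
t 17.43 rot(tool,deg) [-0.09  0.15  0.  ] world shift mm [-0.3  1.6 -2.1] tool shift now [-0.8  0.5  2.5] tool shift in goal axes [-0.8  0.5  2.5] F [ 1.9 -4.  10.2] F.n 10.95 w 0.8 j [ 0.28  0.53  0.26 -0.45 -1.56 -1.55]
cone in socket mm [ 0.2 -0.9 17.5]
```

```bash
python3 -m pendant '{"delta_rot":[[0,0,0],[0,0,0],[0,0,0],[0,0,0],[0,0,0],[0,0,0],[0,0,0],[0,0,0],[0,0,0],[0,0,0]],"delta_pos":[[0,0,0.4],[0,0,0.4],[0,0,0.4],[0,0,0.4],[0,0,0],[0,0,0],[0,0,0],[0,0,0],[0,0,0],[0,0,0]],"fingers":[0,0,0,0,0,0,0,0,0,0]}' 15
python3 goal.py .015;python3 wr.py w9
python3 - <<'E'
from h import *
a=read_camera("scene")["pixels"][100:290,290:470];b=read_camera("top")["pixels"][90:260,40:210]
cv2.imwrite("pics/s9.png",np.hstack([cv2.resize(a,(400,422)),cv2.resize(b,(400,422))]))
E
```

```text
time_s: 18.27
tcp_pos: [0.6235, 0.1652, 0.2035]
eef_rot: [-0.156, -0.117, 0.959, 0.204]
wrist_force: [1.6, -5.4, 15.8]
gripper_width: 0.004
t 18.27 rot(tool,deg) [-0.13  0.23  0.  ] world shift mm [-0.2  1.6 -2.1] tool shift now [-0.8  0.5  2.4] tool shift in goal axes [-0.8  0.5  2.4] F [ 1.6 -5.4 15.8] F.n 16.12 w 0.3 j [ 0.28  0.53  0.26 -0.45 -1.56 -1.55]
cone in socket mm [ 0.2 -0.9 17.4]
18.2667 [0.6235 0.1652 0.2035] [ 0.284  0.529  0.257 -0.454 -1.562 -1.547] [ 1.62 -5.36 15.75]
[[-0.924 -0.161 -0.346]
 [-0.288  0.889  0.356]
 [ 0.251  0.428 -0.868]]
```

View pics/s9.png

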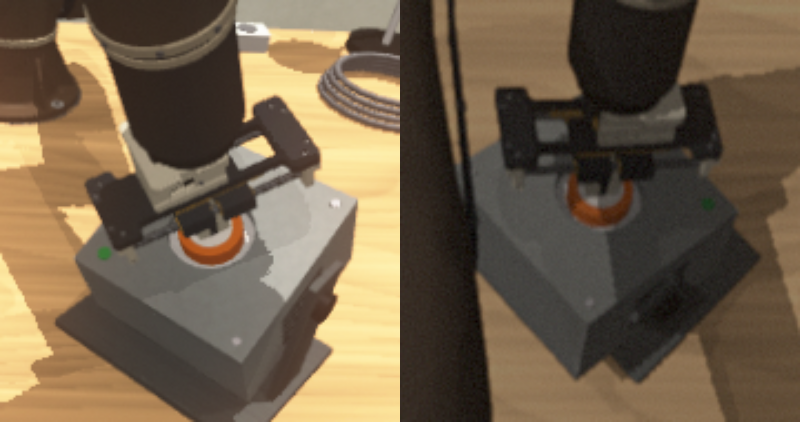

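```bash
python3 -m pendant '{"delta_rot":[[0,0,0],[0,0,0],[0,0,0],[0,0,0],[0,0,0],[0,0,0],[0,0,0],[0,0,0],[0,0,0],[0,0,0]],"delta_pos":[[0,0,0.3],[0,0,0],[0,0,0],[0,0,0],[0,0,0],[0,0,0],[0,0,0],[0,0,0],[0,0,0],[0,0,0]],"fingers":[0,0,0,0,0,0,0,0,0,0]}' 15
python3 goal.py .015
```

```text
time_s: 19.25
tcp_pos: [0.6235, 0.1652, 0.2034]
eef_rot: [-0.155, -0.117, 0.959, 0.204]
wrist_force: [2.3, -5.4, 17.0]
gripper_width: 0.005
t 19.25 rot(tool,deg) [-0.14  0.25  0.  ] world shift mm [-0.2  1.5 -2. ] tool shift now [-0.8  0.5  2.4] tool shift in goal axes [-0.8  0.5  2.3] F [ 2.3 -5.4 17. ] F.n 17.45 w 0.4 j [ 0.28  0.53  0.26 -0.45 -1.56 -1.55]
cone in socket mm [ 0.1 -0.9 17.3]
```

```bash
python3 -m pendant '{"delta_rot":[[0,0,0],[0,0,0],[0,0,0],[0,0,0],[0,0,0],[0,0,0],[0,0,0],[0,0,0],[0,0,0],[0,0,0]],"delta_pos":[[0,0,0],[0,0,0],[0,0,0],[0,0,0],[0,0,0],[0,0,0],[0,0,0],[0,0,-1],[0,0,-3],[0,0,-6]],"fingers":[0,0,0,0,0,0,0,0,0,0]}' 15
python3 goal.py .015
```

```text
time_s: 20.08
tcp_pos: [0.625, 0.1632, 0.2083]
eef_rot: [-0.159, -0.116, 0.959, 0.205]
wrist_force: [0.0, -0.6, -1.6]
gripper_width: 0.005
t 20.08 rot(tool,deg) [ 0.03 -0.07  0.  ] world shift mm [-1.6  3.5 -6.9] tool shift now [-1.3  0.4  7.8] tool shift in goal axes [-1.3  0.4  7.8] F [ 0.  -0.6 -1.6] F.n -1.16 w 0.5 j [ 0.28  0.53  0.27 -0.46 -1.58 -1.55]
cone in socket mm [-0.3 -1.3 22.8]
```

```bash
python3 -m pendant '{"delta_rot":[[0,0,0],[0,0,0],[0,0,0],[0,0,0],[0,0,0],[0,0,0],[0,0,0],[0,0,0],[0,0,0],[0,0,0]],"delta_pos":[[0,0,-15],[0,0,-20],[0,0,-20],[0,0,-20],[0,0,-15],[0,0,-5],[0,0,0],[0,0,0],[0,0,0],[0,0,0]],"fingers":[0,0,0,0,0,0,0,0,0,0]}' 15
python3 goal.py .015;python3 wr.py w10
python3 - <<'E'
from h import *
a=read_camera("scene")["pixels"];b=read_camera("top")["pixels"]
cv2.imwrite("pics/s10.png",np.hstack([cv2.resize(a[100:290,290:470],(400,422)),cv2.resize(b[90:260,40:210],(400,422))]));cv2.imwrite("pics/s10f.png",a)
E
```

```text
time_s: 20.92
tcp_pos: [0.658, 0.1297, 0.2895]
eef_rot: [-0.159, -0.116, 0.959, 0.205]
wrist_force: [-0.8, -0.4, -0.4]
gripper_width: 0.008
t 20.92 rot(tool,deg) [ 0.02 -0.14  0.  ] world shift mm [-34.7  37.  -88.1] tool shift now [ -1.3   0.5 101.6] tool shift in goal axes [ -1.1   0.5 101.6] F [-0.8 -0.4 -0.4] F.n -0.45 w 0.7 j [ 0.23  0.54  0.46 -0.45 -1.77 -1.58]
cone in socket mm [ -0.2  -1.2 116.6]
20.9167 [0.658  0.1297 0.2895] [ 0.226  0.538  0.463 -0.45  -1.771 -1.584] [-0.78 -0.37 -0.35]
[[-0.922 -0.158 -0.353]
 [-0.288  0.889  0.356]
 [ 0.258  0.43  -0.865]]
```

View pics/s10.png

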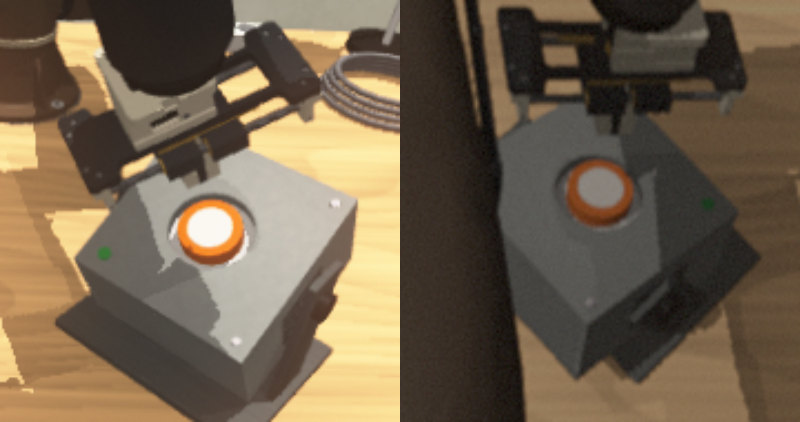

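View pics/w10.png

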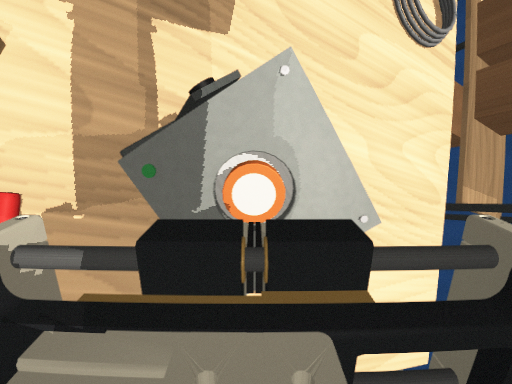

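View pics/s10f.png

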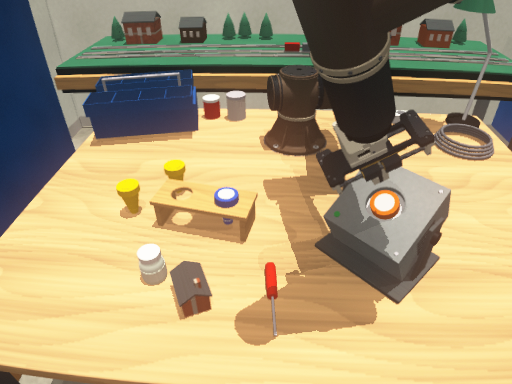

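Run:
```python
from goal import *
s=state();cams={k:read_camera(k) for k in("top","scene","wrist")}
y=np.array([-np.sin(AZ),np.cos(AZ),0]);x=np.cross(y,n)
roi={"top":(85,140,160,200),"scene":(360,185,410,225),"wrist":(215,150,300,218)}
rs=[]
for k,c in cams.items():
    T=ext(c,s);im=c["pixels"];hsv=cv2.cvtColor(im,cv2.COLOR_BGR2HSV);u0,v0,u1,v1=roi[k]
    m=cv2.inRange(hsv,(0,140,60),(20,255,255));q=np.zeros_like(m);q[v0:v1,u0:u1]=m[v0:v1,u0:u1]
    cs,hi=cv2.findContours(q,cv2.RETR_CCOMP,cv2.CHAIN_APPROX_NONE)
    ii=[i for i in range(len(cs)) if hi[0][i][3]>=0];i=max(ii,key=lambda i:cv2.contourArea(cs[i]))
    e=cv2.fitEllipse(cs[i]);o,d=ray(c,T,[e[0]]);rs.append((o,d[0]))
    P=onplane(c,T,[e[0]],n=n,p0=S+.022*n)[0]-S;print(k,np.round(e[0],1),np.round(e[1],1),'on top plane: x,y mm',(P@x*1000).round(1),(P@y*1000).round(1))
for sel in((0,1),(0,2),(1,2),(0,1,2)):
    P=tri([rs[i] for i in sel])-S;print(sel,'x,y,z of disc in socket mm',[round(float(P@a)*1000,1) for a in(x,y,n)])
c=cams["wrist"]["pixels"];a=cams["scene"]["pixels"];b=cams["top"]["pixels"]
cv2.imwrite("pics/f.png",np.hstack([cv2.resize(a[180:240,355:415],(400,400),interpolation=cv2.INTER_CUBIC),cv2.resize(b[140:205,90:155],(400,400),interpolation=cv2.INTER_CUBIC)]))
cv2.imwrite("pics/fw.png",cv2.resize(c[140:225,205:305],None,fx=5,fy=5,interpolation=cv2.INTER_CUBIC))
```

```text
top [124.8 165.2] [18.  21.6] on top plane: x,y mm 2.1 -0.1
scene [384.  201.9] [19.5 22.2] on top plane: x,y mm 0.8 -1.7
wrist [253.3 193.3] [43.4 45.8] on top plane: x,y mm 0.4 -2.0
(0, 1) x,y,z of disc in socket mm [1.4, -0.9, 23.7]
(0, 2) x,y,z of disc in socket mm [-0.6, -3.0, 27.8]
(1, 2) x,y,z of disc in socket mm [0.5, -1.9, 21.4]
(0, 1, 2) x,y,z of disc in socket mm [0.9, -1.5, 23.2]
```

View pics/f.png

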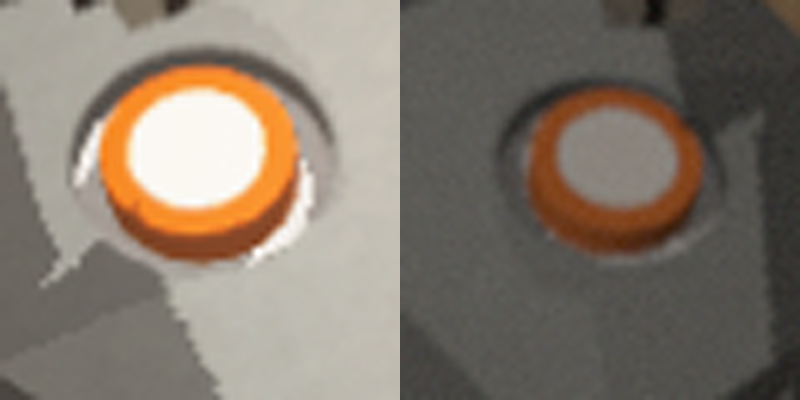

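View pics/fw.png

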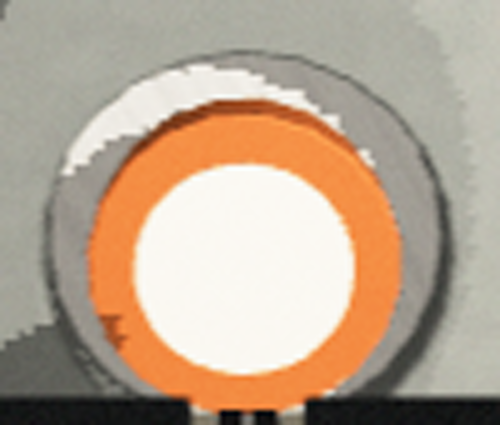

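Run:
```python
from goal import *
s=state();c=read_camera("wrist");T=ext(c,s)
y=np.array([-np.sin(AZ),np.cos(AZ),0]);x=np.cross(y,n);th=np.linspace(0,2*np.pi,181)
for nm,h,r in(("rim",.016,.042),("collar top home",.022,.032),("collar top +3mm",.025,.032)):
    q=proj(c,T,S+n*h+r*(np.outer(np.cos(th),x)+np.outer(np.sin(th),y)));print(nm,q.min(0).round(1),q.max(0).round(1),'width',np.ptp(q[:,0]).round(1),'height',np.ptp(q[:,1]).round(1))
print('observed rim L/R/top',205+45/5,205+450/5,140+50/5,' collar L/R/top',205+88/5,205+403/5,140+110/5)
# bystanders: before vs now in the full top and scene images (screwdriver, jar, shed, blue cone areas)
for k,rois in(("top",[(220,95,245,170),(275,100,352,165),(262,198,298,232)]),("scene",[(260,258,285,340),(132,240,215,320),(210,183,242,212)])):
    a=cv2.imread(f"pics/{k}0.png");b=read_camera(k)["pixels"]
    for u0,v0,u1,v1 in rois:
        sh,rp=cv2.phaseCorrelate(np.float32(cv2.cvtColor(a[v0:v1,u0:u1],6)),np.float32(cv2.cvtColor(b[v0:v1,u0:u1],6)));print(k,(u0,v0),'shift px',np.round(sh,2))
```

```text
rim [214.2 152.2] [295.3 230.5] width 81.1 height 78.3
collar top home [223.2 163.2] [286.3 224. ] width 63.1 height 60.8
collar top +3mm [222.8 163.6] [286.6 225.1] width 63.8 height 61.4
observed rim L/R/top 214.0 295.0 150.0  collar L/R/top 222.6 285.6 162.0
top (220, 95) shift px [0.42 0.42]
top (275, 100) shift px [ 0.02 -0.04]
top (262, 198) shift px [ 0.22 -0.07]
scene (260, 258) shift px [ 0.56 -0.3 ]
scene (132, 240) shift px [-0.01 -0.01]
scene (210, 183) shift px [ 0.02 -0.12]
```

Everything agrees with the cone being home: the collar is 63.0 px wide against 63.1 px predicted, and the bystanders have not moved. The gripper is clear, so I'm handing in.

```bash
python3 -c "
from plant import *
print(finish_job(), state()['time_s'])"
```

```text
the job is handed in; nothing more can be done
the job is handed in; nothing more can be done
```

The orange cone is in the extractor socket, pushed home, and I handed the job in at about 21 s; no verdict is reported.

**What I did**
- I gripped the cone by its collar, took it from the rack and lined it up with the 30° socket.
- I pressed it about 2 mm into the sleeve, to roughly 18 mm short of home by my socket model, and let go.
- I pushed it down the slope with closed fingers until it stopped moving and the force rose.
- I held it at about 16 to 17.5 N for about 1.5 s, then backed off along the axis.

**What the last checks showed**
- **Height:** the fingertips stopped 22.3 to 22.5 mm above the modelled recess floor, where 22 mm is home. Ray crossings put the collar top at 21.4, 23.7 and 27.8 mm for the three camera pairs. The 27.8 mm pair (top and wrist cameras) disagrees. I put that down to their views being nearly parallel, and relied on the hard stop instead.
- **Centring:** the cone is within about 2 mm of the axis in each camera.
- **Tilt:** I did not measure it directly. The collar's outline matched the home prediction to about 1 pixel.
- **Bystanders:** the image shifts for the blue cone, jar, screwdriver and shed were under 0.6 pixel.

**Disagreement with the task text:** the task says the face looks somewhat towards the robot. All three cameras showed it facing right and away from the robot, about 45° between +x and −y. I followed the cameras, and the cone went in on that axis.

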